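# Lock the stand and guide the vise stem through its two bushings

### The arm

A 6-joint arm with a two-finger parallel gripper is mounted at the origin on the work surface. World frame = base frame: x ahead of the robot, y to its left, z up, the work surface at z = 0. Lengths are in m, angles in rad, forces in N, time in s.
With the tool pointing down it reaches from about 0.4 to 0.825 m from the base axis. Payload 7 kg.
Tool frame: the origin (TCP) lies at the very end of the fingers, on their centre line; the grasp point (between the pads) lies 19 mm behind it; z points along the fingers, y is the line along which they close (so a half turn about z gives the same grasp; the last joint's range is limited). The gripper opens to 85 mm and grips with 20 to 120 N. Pads are 22 mm wide; open, the fingers measure 114 mm over their backs; the gripper's body (76 mm by 85 mm) begins 54 mm behind the grasp point. The pads swing forward as they close: fully open they stand 13 mm farther back than shut.
Start: joints at [1.446, 0.359, 0.012, 0, -1.224, -0.288], TCP at [0.271, 0.618, 0.231] pointing down, gripper open.
Joint ranges: [-3.07, 3.07], [-1.43, 2.12], [-1.02, 1.25], [-3.03, 1.67], [-3.05, -0], [-3.03, 3.03]. Speed limits (rad/s): [2.39, 2.39, 3.01, 3.14, 3.14, 3.14].

### API

Orientations are given as a unit quaternion [w, x, y, z].
In Python, from rig import ctrl gives the robot as it stands.
- The arm moves only by the tool apply_moves, never from a script. Its argument "plan" is a list of rows, each a list of 5 numbers: the opening in per cent of the stroke, from 0 (shut) to 100 (fully open), then the shift along the tool's x, y, z in m, then the turn about the tool's z in degrees. In form: [[fingers, x, y, z, yaw], ...]. A call has 1 to 20 rows; each row is the pose to reach, as a shift and turn from the pose commanded when the call began, along the tool's axes at that moment; what a row does not reach only later rows make up. A row lasts 1/12 s, in which the tool goes at most 41.7 mm and 7.16 degrees, less where a joint would pass 70% of its speed; a pose out of reach is approached as far as the arm can. A call with a gripper value outside its range is refused whole. The fingers move at their own pace and stop on an object; "grip_force" is the grip in N (left out, the last holds). Time passes only in rows, so rows that repeat a pose let the fingers close. It gives the time, the measured TCP pose, the force, the opening and the grip force at its end, in the units of the state.
- ctrl.state(): the state, without advancing time (a new reading comes with each control period).
- ctrl.capture(name): name is "side" or "top" or "wrist"; returns a dict with "img" (400x640x3 uint8, blue, green, red), "camera_matrix" (3x3 intrinsics, pixels), "R" (3x3) and "t" (3): a world point X has camera coordinates R X + t. Camera axes: x right, y down, z forward; pixel columns grow to the right and rows downward; lengths in m; the calibration is good to about 2 mm. A picture is of the moment at which its call begins. There is no depth.
- ctrl.sign_off(): hands the job in; it is judged then, once.
The state is a dict: "time_s": time; "joint_pos": joint angles; "qd": joint speeds; "tau": joint torques, N m; "tool_pos": TCP position; "ee_rot": TCP orientation; "ft_force": force on the tool from outside, world axes, zero at the start; "moment": the same for the moment, N m; "width": finger opening in m; "grip_force": force on a finger pad.
Only numpy, scipy, OpenCV 4.12 (cv2) and the standard library are available. Lean on these libraries where they do the work, as an engineer would, in place of code of your own. Each camera call takes 0.05 s, during which the arm holds its last target. There are 200 camera calls.

### The job

First turn the lock collar on the vise stand clockwise until its pointer lines up with the raised locked mark, then take the long steel vise stem out of the wooden tool block and lower it upright through the upper bushing and then the lower one. Finish while still holding the stem by its head, upright and at rest, with its foot hanging about half-way between the underside of the lower bushing and the base plate and without forcing it against the bushings, so that a colleague can clamp it at that height. Leave the collar on its mark and do not disturb the other tools, the jar or the marker.

Things in the scene. Friction and masses are not known exactly. Their poses are not given: they have to be found in the camera images.
- stand: Fixed vise stand: dark steel base plate (x -60..60, y -150..50 mm, top at z = 12), a 24 mm column at y = -95 mm, and two arms, one above the other, each ending in a brass bushing. Origin on the table plane straight below the bushings' common vertical axis; z up. On the column top: a fixed 88 mm aluminium disc, top at z = 118 mm, carrying the lock collar.
- upper_bushing (a point): Centre of the top mouth of the upper brass bushing (117 mm above the table). Bore 14 mm diameter, widening to a 23 mm funnel in its top 8 mm; outside 35 mm at the rim; 20 mm tall (z 97 to 117 mm). Bore axis vertical.
- lower_bushing (a point): Centre of the top mouth of the lower bushing, straight below the upper one (72 mm above the table). Same shape; its underside is at z = 52 mm, 40 mm above the base plate.
- lock_collar (a joint): Angle of the lock collar about its vertical axis, rad, growing clockwise seen from above. It is on the locked mark at 1.20 and starts between 0 and 0.6; stops at -0.15 and 1.65, so it can be turned past the mark. It stays where it is left; turning takes about 0.06 N m.
- collar_grip (a point): Point on the collar's axis in its grip bar, 160 mm above the table. Dark steel collar, 48 mm wide (z 118 to 136 mm), with an upright bar across its top, 52 mm long, 12 mm thick, z 136 to 171 mm. The bar lies along the point's x; a pointer nose at the collar's foot, reaching 33 mm from the axis, is on +x. The point turns with the collar.
- lock_mark (a point): Locked mark: a raised black rib, 10 x 6 mm and 6 mm high, on the rim of the disc, 39 mm from the collar's axis, top 124 mm above the table; its direction from the collar's axis is the stand's +x.
- block: Fixed wooden tool block 60 x 190 x 40 mm, origin under its centre on the table. Three holes, 11 mm diameter and 30 mm deep, in a row along its y axis at y = -65, 0 and 65 mm; each holds one upright tool (the stem may be in any of them).
- stem_head (a point): Centre of the vise stem's head. Stem: bright steel, about 0.15 kg, 155 mm long, the longest tool in the block: a 10 mm shaft, 120 mm long, foot tapered over 5 mm; on top a grooved cylindrical head 18 mm wide, 35 mm tall. This point is 137.5 mm above the foot, 17.5 mm below the top; z runs up the stem. It starts loose and upright, its lowest 30 mm in the block.
- stem_foot (a point): Centre of the tip of the stem's foot (lower end), 137.5 mm from stem_head along the stem. In the block it is 10 mm above the table.
- bodkin: Bystander in the block: short tool with a 28 mm round wooden ball on top, 84 mm long. Origin at its foot.
- hitch_tool: Bystander in the block: short tool with a spindle-shaped aluminium handle up to 24 mm wide, 100 mm long. Origin at its foot.
- jar: Bystander: small closed glass jar, 56 mm diameter, 65 mm tall, on the table. Origin under its centre.
- marker: Bystander: black marker pen lying on the table, 130 mm long (its y axis), 14 mm thick. Origin under its centre.
Mind the look-alikes: they are no part of the job. What is meant by the stand is not orange, and is the smaller of those in its own colour. Leave any turquoise look-alike of the part that bears stem_head alone.

How it is judged:
On the way, in this order (a step that is already met when the one before it is completed fails the run):
1. the lock collar stands on its locked mark (value of joint lock_collar between 1.05 and 1.35 rad), for 0.2 s.
2. the stem's foot is inside the upper bushing (height (world z) of stem_foot below 0.108 m and horizontal distance between stem_foot and upper_bushing below 0.006 m and angle between stem_foot's own z axis and vertical below 0.15 rad), for 0.1 s.
At the end, for the whole second after the job is handed in: Still gripped, the stem passes through both bushings, upright within 7 degrees and at rest, its foot 19 to 45 mm above the table (7 mm clear of base plate and bushing) and within 7 mm of their axis; it presses on the stand with under 15 N; the collar is within 0.15 rad of its mark (all of step 1 and height (world z) of stem_foot between 0.019 and 0.045 m and horizontal distance between stem_foot and lower_bushing below 0.007 m and horizontal distance between stem_head and upper_bushing below 0.01 m and angle between stem_foot's own z axis and vertical below 0.12 rad and contact force between the fingers and stem above 2 N and contact force between stem and stand below 15 N and linear speed of stem below 0.02 m/s); the arm keeps its last pose, push and grip.
It fails at once if the bodkin is shifted by more than 30 mm or knocked over (distance of bodkin from where it was at the start of the episode above 0.03 m or angle between bodkin's own z axis and vertical above 0.5 rad).
It fails at once if the hitch tool is shifted by more than 30 mm or knocked over (distance of hitch_tool from where it was at the start of the episode above 0.03 m or angle between hitch_tool's own z axis and vertical above 0.5 rad).
It fails at once if the jar is shifted by more than 30 mm or knocked over (distance of jar from where it was at the start of the episode above 0.03 m or angle between jar's own z axis and vertical above 0.5 rad).
It fails at once if the marker is shifted by more than 30 mm or knocked over (distance of marker from where it was at the start of the episode above 0.03 m or angle between marker's own z axis and vertical above 0.5 rad).
It also fails if it takes over 67 s, if anything falls off the work surface, if the arm or the gripper's body presses on something with over 40 N, if the wrist force passes 120 N, or if a joint passes its speed limit or range.

## Working session

There is one attempt and no reset: what is moved stays moved. The work goes in short steps, Python scripts to look and compute and a tool call to move; the robot and the scene stay as the last step left them, time stands still between calls to the robot, and variables do not carry over. Pictures are saved under pics/ and viewed, at most 12 in all, crops included, and the job is handed in when it is done.

Besides the shell and the picture viewer there is one more tool, called after "Request:" as a command line: name --pt "numbers of a row" for each row, then --argument value for the rest. apply_moves: Moves the arm, as the interface text tells. Its arguments: {"type":"object","properties":{"plan":{"type":"array","items":{"type":"array","items":{"type":"number"}}},"grip_force":{"type":"number"}},"required":["plan"]}

```bash
mkdir -p pics
cat > h.py <<'E'
import numpy as np,cv2
from rig import ctrl
def cap(n):
    c=ctrl.capture(n); return c
def ray(c,u,v):
    K,R,t=map(np.array,(c["camera_matrix"],c["R"],c["t"]))
    d=R.T@np.linalg.solve(K,[u,v,1.]); o=-R.T@t; return o,d/np.linalg.norm(d)
def onz(c,u,v,z):
    o,d=ray(c,u,v); return o+d*(z-o[2])/d[2]
def proj(c,X):
    K,R,t=map(np.array,(c["camera_matrix"],c["R"],c["t"]))
    p=K@(R@np.array(X)+t); return p[:2]/p[2]
def tri(a,pa,b,pb):
    A=[];B=[]
    for c,p in((a,pa),(b,pb)):
        o,d=ray(c,*p);P=np.eye(3)-np.outer(d,d);A.append(P);B.append(P@o)
    return np.linalg.lstsq(np.vstack(A),np.hstack(B),rcond=None)[0]
E
python3 - <<'E'
from h import *
s=ctrl.state();print(s)
for n in("side","top"):
    c=cap(n);cv2.imwrite(f"pics/{n}0.png",c["img"]);print(n,(-np.array(c["R"]).T@c["t"]).round(3),np.array(c["R"]).round(3).tolist(),np.array(c["camera_matrix"]).round(1).tolist())
    np.savez(f"{n}0.npz",**c)
E
```

```text
{'time_s': 0.0, 'joint_pos': array([ 1.44611705e+00,  3.59373368e-01,  1.10604688e-02, -3.96657630e-04,
       -1.22405418e+00, -2.88111674e-01]), 'qd': array([ 6.73972778e-04,  4.73026518e-05, -1.32809029e-03,  1.31687049e-05,
        1.29207749e-04, -4.97790989e-04]), 'tau': array([-7.01494628e-04, -5.83325815e+01,  2.93427765e+01,  6.93739682e+00,
       -5.79055311e-03, -5.39689339e-06]), 'tool_pos': array([0.27059729, 0.61786938, 0.23036472]), 'ee_rot': array([ 7.97976080e-04,  9.78761795e-01, -2.04999262e-01, -1.21743473e-04]), 'ft_force': array([-0.31849312,  0.4894559 ,  0.59235058]), 'moment': array([ 0.02611041,  0.04273699, -0.00090073]), 'grip_force': 0.0, 'width': 0.08550760661633823}
side [0.248 0.648 0.863] [[-0.898, -0.44, 0.002], [-0.318, 0.645, -0.695], [0.304, -0.624, -0.719]] [[430.9, 0.0, 317.7], [0.0, 430.9, 198.0], [0.0, 0.0, 1.0]]
top [0.482 0.047 1.068] [[0.022, -1.0, 0.019], [-0.997, -0.023, -0.071], [0.071, -0.018, -0.997]] [[426.6, 0.0, 321.1], [0.0, 426.6, 194.4], [0.0, 0.0, 1.0]]
```

View pics/top0.png

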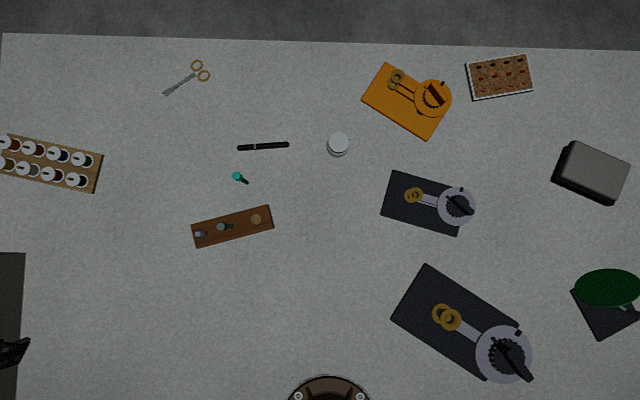

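View pics/side0.png

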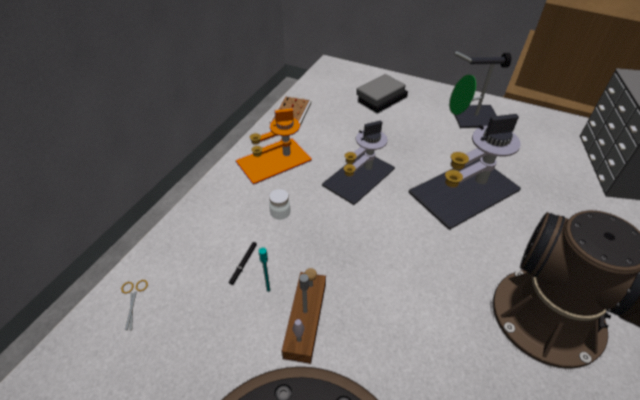

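The top view shows the small dark stand at about (427,203), the block at (232,226), the jar at (338,144) and the marker at (263,146). I'll zoom in on the stand and block.

Run:
```python
import numpy as np,cv2
T=np.load("top0.npz")["img"];S=np.load("side0.npz")["img"]
f=lambda i,x,y,w,h,k:cv2.convertScaleAbs(cv2.resize(i[y:y+h,x:x+w],(w*k,h*k),interpolation=cv2.INTER_CUBIC),alpha=1.5)
a=f(T,380,165,100,75,4);b=f(T,185,195,100,75,4);c=f(S,320,110,100,75,4);d=f(S,270,250,100,75,4)
# d crop covers 270..370 x 250..325
cv2.imwrite("pics/z.png",np.vstack([np.hstack([a,b]),np.hstack([c,d])]))
```

```text
(no output)
```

View pics/z.png

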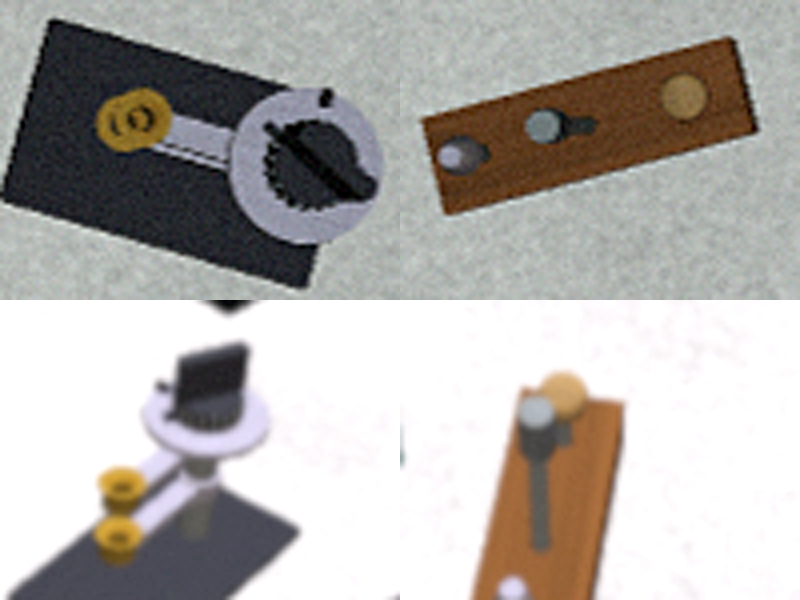

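```bash
cat >> h.py <<'E'
def toolax():
    s=ctrl.state();q=s["ee_rot"]
    from scipy.spatial.transform import Rotation as Ro
    return s,Ro.from_quat([q[1],q[2],q[3],q[0]]).as_matrix()
def deltas(target,ydir=None):
    """shift in tool axes to target (world), yaw to align tool y with ydir (mod 180), pivots handled as TCP on axis"""
    s,R=toolax();d=R.T@(np.array(target)-s["tool_pos"]);out=[d.round(4).tolist()]
    if ydir is not None:
        v=R.T@np.array([ydir[0],ydir[1],0]);a=np.degrees(np.arctan2(-v[0],v[1]));a=(a+90)%180-90
        out.append(round(a,1))
    out.append(s["joint_pos"].round(2).tolist());return out
E
python3 - <<'E'
from h import *
T=dict(np.load("top0.npz"));S=dict(np.load("side0.npz"))
t=lambda x,y:(380+x/4,165+y/4)
u=lambda x,y:(185+(x-400)/4,195+y/4)
sd=lambda x,y:(320+x/4,110+(y-300)/4); se=lambda x,y:(270+(x-400)/4,250+(y-300)/4)
ub=onz(T,*t(137,121),.117);lb=onz(T,*t(128,124),.072)
ax=onz(T,*t(305,165),.118);mk=onz(T,*t(326,98),.124)
ptr=onz(T,*t(270,127),.130); b1=onz(T,*t(370,190),.171);b0=onz(T,*t(272,127),.171)
print("ub",ub,"lb",lb,"ax",ax,"mk",mk)
d=ub-ax;print("dist",np.linalg.norm(d[:2]),np.linalg.norm((mk-ax)[:2]),"stand y dir deg",np.degrees(np.arctan2(d[1],d[0])),"mk dir",np.degrees(np.arctan2(*(mk-ax)[1::-1])),"ptr",ptr,np.degrees(np.arctan2(*(ptr-ax)[1::-1])),"bar",b0,b1,np.degrees(np.arctan2(*(b0-b1)[1::-1])))
sh=onz(T,*u(545,127),.165);print("stem top",sh)
print("tri stem",tri(T,u(545,127),S,se(536,412)),"side onz",onz(S,*se(536,412),.165))
print("side ub",onz(S,*sd(122,484),.117),"side ax",onz(S,*sd(206,415),.118))
print("block",onz(T,*u(588,126),.04))
E
```

```text
ub [ 0.55302859 -0.17869884  0.117     ] lb [ 0.55448372 -0.18409518  0.072     ] ax [ 0.53042425 -0.27319058  0.118     ] mk [ 0.5678547  -0.28299564  0.124     ]
dist 0.09715783429203435 0.03869338569494954 stand y dir deg 76.54651770260887 mk dir -14.67903498364252 ptr [ 0.55044828 -0.24964167  0.13      ] 49.624933804793685 bar [ 0.54749537 -0.23772781  0.171     ] [ 0.51528775 -0.28990668  0.171     ] 58.314868011209356
stem top [0.47363012 0.23960133 0.165     ]
tri stem [0.47427508 0.24096624 0.16001274] side onz [0.47337549 0.24411038 0.165     ]
side ub [ 0.55382753 -0.17754621  0.117     ] side ax [ 0.53002744 -0.26980516  0.118     ]
block [0.47358277 0.24061569 0.04      ]
```

Run:
```python
from h import *
a=np.radians(142);print(deltas([.530,-.272,.29],[np.cos(a),np.sin(a)]))
```

```text
[[0.5947, 0.7111, -0.0584], np.float64(-75.7), [1.45, 0.36, 0.01, -0.0, -1.22, -0.29]]
```

Request:
apply_moves --pt "100 0 0 -0.04 0" --pt "100 0.03 0.036 -0.0584 6" --pt "100 0.06 0.071 -0.0584 12" --pt "100 0.085 0.1 -0.0584 18" --pt "100 0.11 0.13 -0.0584 24" --pt "100 0.135 0.16 -0.0584 30" --pt "100 0.16 0.19 -0.0584 36" --pt "100 0.185 0.22 -0.0584 42" --pt "100 0.21 0.25 -0.0584 48" --pt "100 0.235 0.28 -0.0584 54" --pt "100 0.26 0.31 -0.0584 60" --pt "100 0.285 0.34 -0.0584 66" --pt "100 0.31 0.37 -0.0584 72" --pt "100 0.335 0.4 -0.0584 78" --pt "100 0.36 0.43 -0.0584 84" --pt "100 0.385 0.46 -0.0584 90" --pt "100 0.41 0.49 -0.0584 96" --pt "100 0.435 0.52 -0.0584 100" --pt "100 0.46 0.55 -0.0584 104.3" --pt "100 0.485 0.58 -0.0584 104.3"

```text
time_s: 1.77
tool_pos: [0.4823, -0.1096, 0.2897]
ee_rot: [0.0, -0.437, 0.9, 0.0]
ft_force: [1.6, 1.0, 0.5]
width: 0.0853
grip_force: 0.0
```

Run:
```python
from h import *
a=np.radians(142);print(deltas([.530,-.272,.29],[np.cos(a),np.sin(a)]))
```

```text
[[0.098, -0.138, -0.0003], np.float64(-0.2), [0.17, 0.02, -0.28, -0.0, -1.27, -0.84]]
```

Request:
apply_moves --pt "100 0.025 -0.03 0 0" --pt "100 0.045 -0.062 0 0" --pt "100 0.068 -0.095 0 0" --pt "100 0.09 -0.125 0 0" --pt "100 0.098 -0.138 0 0" --pt "100 0.098 -0.138 0 0" --pt "100 0.098 -0.138 0 0"

```text
time_s: 2.35
tool_pos: [0.5306, -0.2705, 0.2886]
ee_rot: [-0.001, -0.438, 0.899, 0.001]
ft_force: [-0.3, 0.7, -0.4]
width: 0.0853
grip_force: 0.0
```

Run:
```python
from h import *
a=np.radians(142);print(deltas([.530,-.272,.29],[np.cos(a),np.sin(a)]))
c=cap("wrist");cv2.imwrite("pics/w1.png",c["img"]);np.savez("w1.npz",**c)
for X in([.53,-.272,.118],[.53,-.272,.171],[.554,-.178,.117]):print(proj(c,X))
```

```text
[[0.0016, -0.0005, -0.0014], np.float64(-0.1), [-0.14, 0.2, -0.08, -0.0, -1.3, -0.52]]
[316.80348399 172.72382829]
[316.65712901 188.01849308]
[352.66169666 251.60558883]
```

View pics/w1.png

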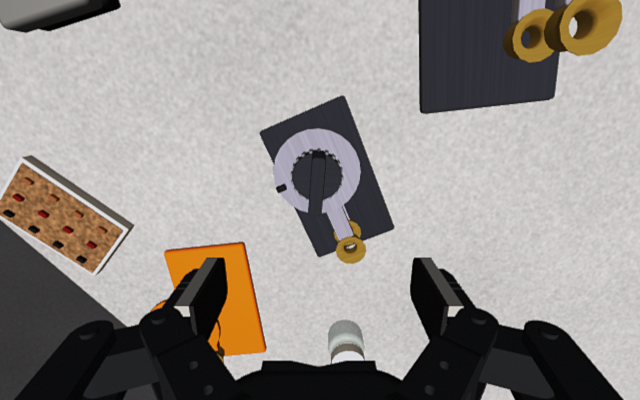

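Wrist view: disc at (317,171), bar running nearly vertically from (318,155) to (315,213), mark at (281,188), upper bushing at (350,249). These agree with my estimates.

Run:
```python
from h import *
c=dict(np.load("w1.npz"));im=c["img"]
hsv=cv2.cvtColor(im,cv2.COLOR_BGR2HSV)
# disc: lavender bright
sub=np.zeros(im.shape[:2],np.uint8);sub[120:225,260:375]=1
g=im.mean(2)
dk=((g<62)&(sub>0)).astype(np.uint8)
n,l,st,ce=cv2.connectedComponentsWithStats(dk)
for i in range(1,n):
    if st[i,4]>25: print(st[i],ce[i])
print(onz(c,317,171,.118),onz(c,281,188,.124),"ub",onz(c,350,249,.117))
ax=np.array([.530,-.272])
for a,b in(((319,152),(315,213)),):
    p=onz(c,*a,.171);q=onz(c,*b,.171);print(p,q,np.linalg.norm(p-q),np.degrees(np.arctan2(*(q-p)[1::-1])))
crop=cv2.convertScaleAbs(cv2.resize(im[115:265,255:385],None,fx=4,fy=4,interpolation=cv2.INTER_CUBIC),alpha=1.6,beta=10)
cv2.imwrite("pics/w1z.png",crop)
```

```text
[ 260  120  115  105 2939] [333.14086424 160.64171487]
[ 292  150   50   75 2409] [315.86052304 183.58322956]
[276 184  10   8  51] [280.88235294 187.82352941]
[ 0.5287506  -0.27327388  0.118     ] [ 0.56686434 -0.28287088  0.124     ] ub [ 0.55441296 -0.18234788  0.117     ]
[ 0.50955671 -0.29495236  0.171     ] [ 0.54510205 -0.25508631  0.171     ] 0.053411352216613375 48.27918938899433
```

View pics/w1z.png

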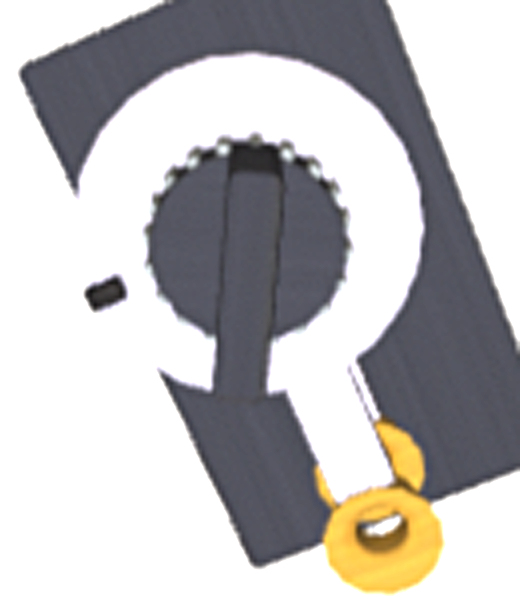

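Run:
```python
from h import *
c=dict(np.load("w1.npz"))
p=onz(c,318.8,157.5,.171);q=onz(c,315,213.7,.171);print((p+q)/2,np.linalg.norm(p-q),np.degrees(np.arctan2(*(q-p)[1::-1])))
a=np.radians(138.5);print(deltas([.529,-.273,.146],[np.cos(a),np.sin(a)]))
```

```text
[ 0.52899376 -0.27302399  0.171     ] 0.04951713808931349 48.17308356750927
[[0.0035, -0.001, 0.143], np.float64(3.5), [-0.14, 0.2, -0.08, -0.0, -1.3, -0.52]]
```

Request:
apply_moves --pt "100 0.0035 -0.001 0.03 3.7" --pt "100 0.0035 -0.001 0.06 3.7" --pt "100 0.0035 -0.001 0.09 3.7" --pt "100 0.0035 -0.001 0.115 3.7" --pt "100 0.0035 -0.001 0.13 3.7" --pt "100 0.0035 -0.001 0.143 3.7" --pt "100 0.0035 -0.001 0.143 3.7" --pt "100 0.0035 -0.001 0.143 3.7" --pt "50 0.0035 -0.001 0.143 3.7" --pt "30 0.0035 -0.001 0.143 3.7" --pt "10 0.0035 -0.001 0.143 3.7" --pt "0 0.0035 -0.001 0.143 3.7" --pt "0 0.0035 -0.001 0.143 3.7" --pt "0 0.0035 -0.001 0.143 3.7" --pt "0 0.0035 -0.001 0.143 3.7" --pt "0 0.0035 -0.001 0.143 3.7" --pt "0 0.0035 -0.001 0.143 3.7" --grip_force 30

```text
time_s: 3.82
tool_pos: [0.53, -0.2735, 0.1471]
ee_rot: [0.0, -0.41, 0.912, -0.0]
ft_force: [2.0, -1.9, 2.0]
width: 0.0114
grip_force: 34.3
```

Request:
apply_moves --pt "0 0 0 0 4" --pt "0 0 0 0 8" --pt "0 0 0 0 12" --pt "0 0 0 0 16" --pt "0 0 0 0 20" --pt "0 0 0 0 24" --pt "0 0 0 0 28" --pt "0 0 0 0 32" --pt "0 0 0 0 36" --pt "0 0 0 0 40" --pt "0 0 0 0 44" --pt "0 0 0 0 48" --pt "0 0 0 0 52" --pt "0 0 0 0 56" --pt "0 0 0 0 60" --pt "0 0 0 0 62.5" --pt "0 0 0 0 62.5" --pt "0 0 0 0 62.5" --pt "0 0 0 0 62.5" --pt "0 0 0 0 62.5"

```text
time_s: 5.48
tool_pos: [0.5298, -0.2726, 0.1471]
ee_rot: [0.0, 0.122, 0.993, 0.0]
ft_force: [0.6, 4.0, 4.9]
width: 0.0116
grip_force: 34.8
```

Request:
apply_moves --pt "20 0 0 0 0" --pt "40 0 0 0 0" --pt "60 0 0 0 0" --pt "80 0 0 0 0" --pt "100 0 0 0 0" --pt "100 0 0 0 0" --pt "100 0 0 0 0" --pt "100 0 0 -0.02 0" --pt "100 0 0 -0.05 0" --pt "100 0 0 -0.08 0" --pt "100 0 0 -0.11 0" --pt "100 0 0 -0.145 0" --pt "100 0 0 -0.145 0" --pt "100 0 0 -0.145 0"

```text
time_s: 6.65
tool_pos: [0.5305, -0.2734, 0.2942]
ee_rot: [0.002, 0.123, 0.992, -0.0]
ft_force: [0.6, -0.8, -0.8]
width: 0.0852
grip_force: 0.0
```

Run:
```python
from h import *
s=ctrl.state();print(s["tool_pos"],s["joint_pos"].round(2),s["ft_force"])
c=cap("wrist");np.savez("w2.npz",**c);im=c["img"]
u,v=map(int,proj(c,[.529,-.273,.13]));print(u,v)
cv2.imwrite("pics/w2z.png",cv2.convertScaleAbs(cv2.resize(im[v-65:v+85,u-75:u+75],None,fx=4,fy=4,interpolation=cv2.INTER_CUBIC),alpha=1.6,beta=10))
```

```text
[ 0.53053263 -0.27337366  0.2942494 ] [-0.15  0.19 -0.07  0.   -1.3  -1.67] [ 0.62394046 -0.76677385 -0.82184513]
317 174
```

View pics/w2z.png

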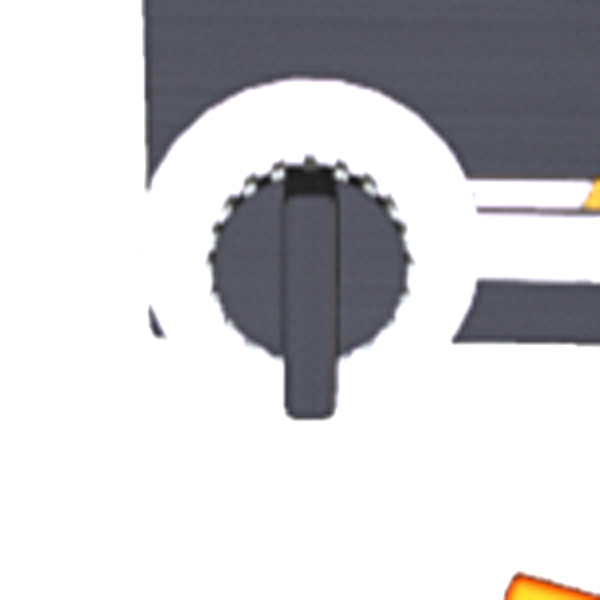

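The bar is now square to the arm and parallel to the base plate edges, covering the mark, so the collar is on its mark. Next I'll measure the upper bushing here and plan the move to the stem.

Run:
```python
from h import *
for f in("w1.npz","w2.npz"):
    c=dict(np.load(f));h=cv2.cvtColor(c["img"],cv2.COLOR_BGR2HSV)
    m=cv2.inRange(h,(15,100,60),(32,255,255))
    p=proj(c,[.554,-.18,.117]);u,v=map(int,p)
    mm=np.zeros_like(m);mm[max(0,v-30):v+30,u-30:u+30]=m[max(0,v-30):v+30,u-30:u+30]
    ct=max(cv2.findContours(mm,cv2.RETR_EXTERNAL,cv2.CHAIN_APPROX_NONE)[0],key=cv2.contourArea)
    print(p,cv2.boundingRect(ct))
    # lower bushing visible behind; show
    cv2.imwrite("pics/b_%s.png"%f[:2],cv2.resize(c["img"][max(0,v-30):v+30,u-30:u+30],None,fx=6,fy=6))
    print(u-30,v-30)
a=cv2.imread("pics/b_w1.png");b=cv2.imread("pics/b_w2.png")
cv2.imwrite("pics/b.png",np.hstack([a,b]))
print(deltas([.474,.2405,.29]))
```

```text
[351.57988811 250.31244279] (334, 220, 32, 44)
321 220
[411.98245102 172.34310658] (388, 149, 40, 41)
381 142
[[0.1796, 0.4843, 0.0022], [-0.15, 0.2, -0.07, -0.0, -1.3, -1.67]]
```

View pics/b.png

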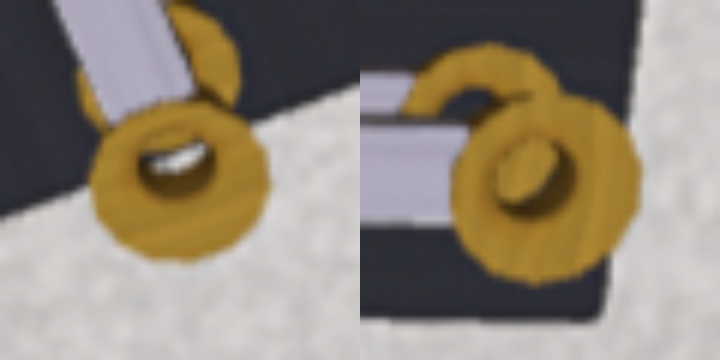

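Request:
apply_moves --pt "100 0.012 0.032 0 -4" --pt "100 0.024 0.064 0 -8" --pt "100 0.036 0.097 0 -12" --pt "100 0.048 0.129 0 -16" --pt "100 0.06 0.161 0 -20" --pt "100 0.072 0.194 0 -24" --pt "100 0.084 0.226 0 -28" --pt "100 0.096 0.258 0 -32" --pt "100 0.108 0.291 0 -36" --pt "100 0.12 0.323 0 -40" --pt "100 0.132 0.355 0 -44" --pt "100 0.144 0.388 0 -48" --pt "100 0.156 0.42 0 -52" --pt "100 0.168 0.452 0 -56" --pt "100 0.176 0.474 0 -60" --pt "100 0.1796 0.4843 0 -60" --pt "100 0.1796 0.4843 0 -60" --pt "100 0.1796 0.4843 0 -60" --pt "100 0.1796 0.4843 0 -60"

```text
time_s: 8.28
tool_pos: [0.4737, 0.2395, 0.2911]
ee_rot: [-0.001, -0.389, 0.921, -0.0]
ft_force: [0.4, 0.5, -0.3]
width: 0.0853
grip_force: 0.0
```

Run:
```python
from h import *
for f,p in(("w1.npz",(351.1,250)),("w2.npz",(412.1,173.3))):
    c=dict(np.load(f));print(onz(c,*p,.117))
print(ctrl.state()["tool_pos"],deltas([.474,.2405,.13]))
c=cap("wrist");np.savez("w3.npz",**c);cv2.imwrite("pics/w3.png",c["img"])
print(proj(c,[.474,.2405,.165]),proj(c,[.474,.2405,.01]))
```

```text
[ 0.55418744 -0.18062935  0.117     ]
[ 0.55503043 -0.18003827  0.117     ]
[0.47366021 0.23951134 0.29106838] [[-0.0012, 0.0004, 0.1611], [0.84, 0.09, -0.21, -0.0, -1.28, -1.61]]
[317.99551609 188.15412042] [318.10240889 154.52136115]
```

View pics/w3.png

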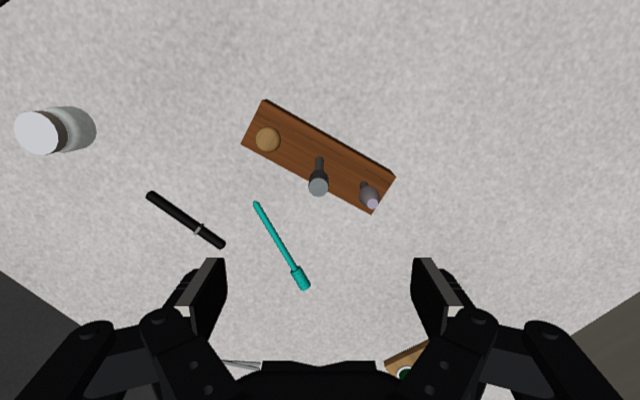

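The stem head is at (318,187), where I predicted it. Descending to grip.

Request:
apply_moves --pt "100 -0.001 0 0.035 0" --pt "100 -0.001 0 0.07 0" --pt "100 -0.001 0 0.1 0" --pt "100 -0.001 0 0.125 0" --pt "100 -0.001 0 0.145 0" --pt "100 -0.001 0 0.16 0" --pt "100 -0.001 0 0.16 0" --pt "60 -0.001 0 0.16 0" --pt "45 -0.001 0 0.16 0" --pt "30 -0.001 0 0.16 0" --pt "20 -0.001 0 0.16 0" --pt "10 -0.001 0 0.16 0" --pt "0 -0.001 0 0.16 0" --pt "0 -0.001 0 0.16 0" --pt "0 -0.001 0 0.16 0" --pt "0 -0.001 0 0.16 0" --pt "0 -0.001 0 0.16 0" --grip_force 60

```text
time_s: 9.75
tool_pos: [0.475, 0.2416, 0.1324]
ee_rot: [0.001, -0.39, 0.921, 0.0]
ft_force: [-1.3, 0.4, 6.0]
width: 0.0163
grip_force: 58.4
```

Request:
apply_moves --pt "0 0 0 -0.01 0" --pt "0 0 0 -0.02 0" --pt "0 0 0 -0.03 0" --pt "0 0 0 -0.045 0" --pt "0 0 0 -0.065 0" --pt "0 0 0 -0.09 0" --pt "0 0 0 -0.12 0" --pt "0 0 0 -0.15 0" --pt "0 0 0 -0.18 0" --pt "0 0 0 -0.2 0" --pt "0 0 0 -0.2 0" --pt "0 0 0 -0.2 0"

```text
time_s: 10.75
tool_pos: [0.4745, 0.2412, 0.3335]
ee_rot: [0.001, -0.389, 0.921, 0.001]
ft_force: [0.9, -0.5, -2.7]
width: 0.0164
grip_force: 58.7
```

Run:
```python
from h import *
s=ctrl.state();print(s["tool_pos"],s["width"],s["ft_force"],s["moment"])
print(deltas([.5545,-.180,.33]))
c=cap("wrist");np.savez("w4.npz",**c)
S=cap("side");np.savez("s4.npz",**S)
print("wrist head/foot",proj(c,s["tool_pos"]+[0,0,.0355]),proj(c,s["tool_pos"]-[0,0,.1185]))
u,v=map(int,proj(S,s["tool_pos"]-[0,0,.03]));print(u,v,"foot side",proj(S,s["tool_pos"]-[0,0,.1185]))
cv2.imwrite("pics/x4.png",np.hstack([c["img"][100:400,170:470],cv2.resize(S["img"][v-75:v+75,u-75:u+75],None,fx=2,fy=2)]))
```

```text
[0.47447134 0.24118947 0.33348427] 0.016404365364561618 [ 0.88220511 -0.46997567 -2.70496834] [ 0.01982044  0.0924618  -0.03926128]
[[0.2464, -0.3508, 0.0027], [0.84, 0.07, -0.13, -0.0, -1.37, -1.61]]
wrist head/foot [316.57289973 304.49599108] [317.44291321 189.08800849]
302 230 foot side [303.63472554 261.23582247]
```

View pics/x4.png

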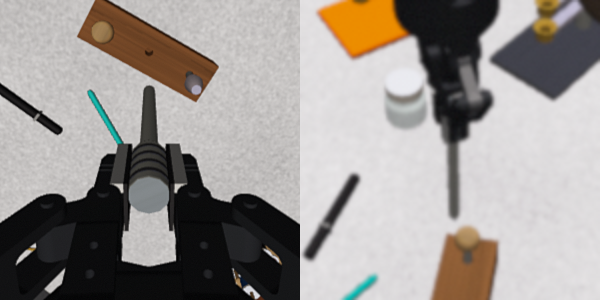

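The stem is held upright: the foot sits at wrist (319,188) and side (303,262), within about 1 px of where I predicted. Carrying it to the stand.

Request:
apply_moves --pt "0 0.008 -0.011 0 0" --pt "0 0.022 -0.031 0 0" --pt "0 0.037 -0.053 0 0" --pt "0 0.053 -0.076 0 0" --pt "0 0.07 -0.099 0 0" --pt "0 0.087 -0.124 0 0" --pt "0 0.104 -0.149 0 0" --pt "0 0.121 -0.173 0 0" --pt "0 0.139 -0.198 0 0" --pt "0 0.156 -0.222 0 0" --pt "0 0.173 -0.246 0 0" --pt "0 0.19 -0.27 0 0" --pt "0 0.207 -0.294 0 0" --pt "0 0.222 -0.316 0 0" --pt "0 0.234 -0.333 0 0" --pt "0 0.242 -0.345 0 0" --pt "0 0.2464 -0.351 0 0" --pt "0 0.2464 -0.351 0 0" --pt "0 0.2464 -0.351 0 0" --pt "0 0.2464 -0.351 0 0"

```text
time_s: 12.52
tool_pos: [0.5544, -0.1796, 0.3314]
ee_rot: [-0.0, -0.39, 0.921, 0.0]
ft_force: [0.2, -0.3, -1.2]
width: 0.0164
grip_force: 58.7
```

Run:
```python
from h import *
s=ctrl.state();print(s["tool_pos"],s["qd"].max().round(4),s["ft_force"])
print(deltas([.5547,-.1803,.245]))
```

```text
[ 0.55438349 -0.17960665  0.33140337] 0.0088 [ 0.18548213 -0.31683591 -1.19607539]
[[0.0003, -0.0008, 0.0864], [0.02, 0.16, -0.03, -0.0, -1.38, -0.79]]
```

Request:
apply_moves --pt "0 0 -0.001 0.015 0" --pt "0 0 -0.001 0.035 0" --pt "0 0 -0.001 0.055 0" --pt "0 0 -0.001 0.072 0" --pt "0 0 -0.001 0.08 0" --pt "0 0 -0.001 0.085 0" --pt "0 0 -0.001 0.085 0" --pt "0 0 -0.001 0.085 0"

```text
time_s: 13.18
tool_pos: [0.5559, -0.1806, 0.2476]
ee_rot: [0.0, -0.39, 0.921, -0.0]
ft_force: [0.2, 0.0, -1.0]
width: 0.016
grip_force: 58.7
```

Run:
```python
from h import *
s=ctrl.state();p=s["tool_pos"];print(p,s["ft_force"])
c=cap("wrist");S=cap("side")
f=p-[0,0,.1224]
u,v=map(int,proj(S,f));a,b=map(int,proj(c,f));print("side",u,v,proj(S,[.5547,-.1803,.117]),"wrist",a,b,proj(c,[.5547,-.1803,.117]))
z=lambda i,u,v:cv2.resize(i[v-30:v+30,u-30:u+30],(390,390),interpolation=cv2.INTER_CUBIC)
cv2.imwrite("pics/x5.png",np.hstack([z(c["img"],a,b),z(S["img"],u,v)]))
np.savez("s5.npz",**S);np.savez("w5.npz",**c)
```

```text
[ 0.55590382 -0.18063297  0.24761829] [ 0.22152982  0.03307382 -1.03895814]
side 350 152 [350.60439512 155.30084339] wrist 317 188 [318.89054588 184.70929746]
```

View pics/x5.png

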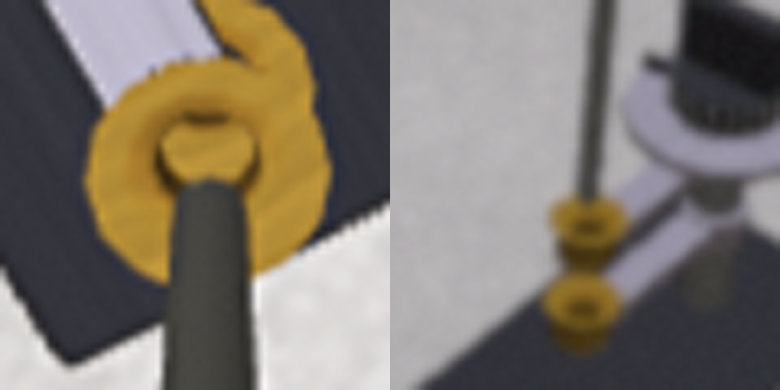

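Request:
apply_moves --pt "0 0.0005 0.001 0 0" --pt "0 0.0005 0.001 0.004 0" --pt "0 0.0005 0.001 0.008 0" --pt "0 0.0005 0.001 0.012 0" --pt "0 0.0005 0.001 0.016 0" --pt "0 0.0005 0.001 0.02 0" --pt "0 0.0005 0.001 0.024 0" --pt "0 0.0005 0.001 0.028 0" --pt "0 0.0005 0.001 0.032 0" --pt "0 0.0005 0.001 0.036 0" --pt "0 0.0005 0.001 0.036 0" --pt "0 0.0005 0.001 0.036 0" --pt "0 0.0005 0.001 0.036 0"

```text
time_s: 14.37
tool_pos: [0.5545, -0.1806, 0.2109]
ee_rot: [0.0, -0.39, 0.921, -0.0]
ft_force: [-0.0, -0.3, -1.2]
width: 0.0163
grip_force: 58.7
```

Request:
apply_moves --pt "0 0 0 0.004 0" --pt "0 0 0 0.008 0" --pt "0 0 0 0.012 0" --pt "0 0 0 0.016 0" --pt "0 0 0 0.02 0" --pt "0 0 0 0.023 0" --pt "0 0 0 0.026 0" --pt "0 0 0 0.029 0" --pt "0 0 0 0.032 0" --pt "0 0 0 0.035 0" --pt "0 0 0 0.035 0" --pt "0 0 0 0.035 0"

```text
time_s: 15.37
tool_pos: [0.5543, -0.1805, 0.1755]
ee_rot: [-0.0, -0.39, 0.921, 0.0]
ft_force: [0.7, 0.2, -1.8]
width: 0.0164
grip_force: 58.7
```

Forces are still low. The foot is at about 53 mm, so 21 mm more to go.

Request:
apply_moves --pt "0 0 0 0.003 0" --pt "0 0 0 0.006 0" --pt "0 0 0 0.009 0" --pt "0 0 0 0.012 0" --pt "0 0 0 0.015 0" --pt "0 0 0 0.018 0" --pt "0 0 0 0.021 0" --pt "0 0 0 0.021 0" --pt "0 0 0 0.021 0" --pt "0 0 0 0.021 0" --pt "0 0 0 0.021 0" --pt "0 0 0 0.021 0"

```text
time_s: 16.37
tool_pos: [0.5545, -0.1805, 0.1549]
ee_rot: [0.0, -0.39, 0.921, -0.0]
ft_force: [-0.3, 0.4, -1.3]
width: 0.0163
grip_force: 58.7
```

Run:
```python
from h import *
s=ctrl.state();p=s["tool_pos"];print(p,s["ft_force"],s["moment"],abs(s["qd"]).max())
S=cap("side");f=p-[0,0,.1224]
u,v=map(int,proj(S,[.5547,-.1803,.09]));print("foot",proj(S,f),u,v)
cv2.imwrite("pics/x6.png",cv2.convertScaleAbs(cv2.resize(S["img"][v-45:v+45,u-45:u+45],(540,540),interpolation=cv2.INTER_CUBIC),alpha=1.4))
```

```text
[ 0.55446201 -0.18051314  0.15488973] [-0.28698918  0.38250186 -1.28600419] [-0.00521346  0.07889053  0.001355  ] 0.0016827875410897284
foot [348.99335226 178.38025271] 350 162
```

View pics/x6.png

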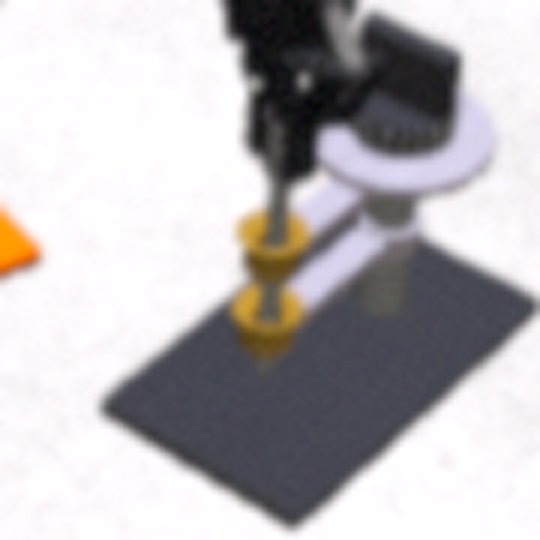

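The stem passes through both bushings (brass at (272,240) and (266,315) in the crop). The foot is just visible below the lower one at about 32 mm, and there's almost no force on it. Handing in.

```bash
python3 -c "
from rig import ctrl
print(ctrl.sign_off())"
```

```text
the job is handed in; nothing more can be done
None
```

I turned the collar to its locked mark and handed in with the stem still gripped upright through both bushings, its foot about 32 mm above the table (half-way) and wrist force under 2 N; the judge's verdict was not shown.

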